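Hand over the stretching ball

ROBOT

A 6-joint arm with a two-finger parallel gripper is mounted at the origin on the work surface. World frame = base frame: x ahead of the robot, y to its left, z up, the work surface at z = 0. Lengths are in m, angles in rad, forces in N, time in s.
With the tool pointing down it reaches from about 0.425 to 0.95 m from the base axis. Payload 14.7 kg.
Tool frame: the origin (TCP) lies at the centre of the arm's flange, where the gripper is bolted on; the fingertips stand 173 mm ahead of it and the grasp point (between the pads) lies 155 mm ahead of it; z points along the fingers, y is the line along which they close (so a half turn about z gives the same grasp; the last joint's range is limited). The gripper opens to 85 mm and grips with 20 to 120 N. Pads are 22 mm wide; open, the fingers measure 114 mm over their backs; the gripper's body (76 mm by 85 mm) begins 54 mm behind the grasp point. The pads swing forward as they close: fully open they stand 13 mm farther back than shut.
Start: joints at [-1.308, 0.48, 1.596, -0, 1.065, -0.047], TCP at [0.198, -0.619, 0.405] pointing down, gripper open.
Joint ranges: [-2.75, 2.75], [-0.82, 2.05], [0.23, 2.67], [-1.56, 4.7], [0.09, 2.69], [-2.92, 2.92]. Speed limits (rad/s): [1.89, 1.89, 2.39, 3.01, 3.01, 3.01].

INTERFACE

Orientations are given as a unit quaternion [x, y, z, w].
In Python, from station import r, vision, job gives the robot as it stands. The module is installed in compiled form; this text tells all that it offers.
- The arm moves only by the shell command python3 -m pendant 'ROWS' [FORCE]. ROWS is JSON, a list of rows, each an object with "dp": the shift along the tool's x, y, z in mm, a list of three; "angular": the turn, a rotation vector about the tool's x, y, z in degrees, a list of three; "hand": the finger opening in mm, from 0 to 85.4. In form: [{"dp": [tx, ty, tz], "angular": [rx, ry, rz], "hand": hand}, ...]. A call has 1 to 10 rows; each row is the pose to reach, as a shift and turn from the pose commanded when the call began, along the tool's axes at that moment; what a row does not reach only later rows make up. A row lasts 1/12 s, in which the tool goes at most 41.7 mm and 7.16 degrees, less where a joint would pass 70% of its speed; a pose out of reach is approached as far as the arm can. A call with a gripper value outside its range is refused whole. The fingers move at their own pace and stop on an object; FORCE is the grip in N (left out, the last holds). Time passes only in rows, so rows that repeat a pose let the fingers close. It gives the time, the measured TCP pose, the force, the opening and the grip force at its end, in the units of the state.
- r.get_obs(): the state, without advancing time (a new reading comes with each control period).
- vision.get_image(name): name is "scene" or "top" or "wrist"; returns (picture, depth): 480x640x3 uint8, red, green, blue; 480x640 float32, m along the optical axis (not along the pixel's ray), 0 where there is no reading.
- vision.camera_model(name): a dict with "intrinsics" (3x3 intrinsics, pixels), "R" (3x3) and "t" (3): a world point X has camera coordinates R X + t. Camera axes: x right, y down, z forward; pixel columns grow to the right and rows downward; lengths in m; the calibration is good to about 2 mm. A picture is of the moment at which its call begins: read the wrist's pose just before it. camera_model takes no time and is no camera call; for the wrist camera it gives the pose at the moment of the call.
- job.finish_job(): hands the job in; it is judged then, once.
The state is a dict: "clock": time; "qpos": joint angles; "qvel": joint speeds; "joint_efforts": joint torques, N m; "tcp_pos": TCP position; "eef_rot": TCP orientation; "force": force on the tool from outside, world axes, zero at the start; "torque": the same for the moment, N m; "grip_width": opening from 0.0 (shut) to 1.0 (fully open); "finger_force": force on a finger pad.
Only numpy, scipy, OpenCV 4.12 (cv2) and the standard library are available. Lean on these libraries where they do the work, as an engineer would, in place of code of your own. Each camera call takes 0.05 s, during which the arm holds its last target. There are 200 camera calls.

TASK

Pull the red spring knob of the ball dispenser straight up to its stop so that the brass stretching ball rolls down into the dish. Once the ball lies still in the middle, take the dish by its basket handle, lift it about 10 cm straight up from its seat and give it a quarter turn, towards whichever side the white shoe is on, until the orange spout points at the middle of the shoe, keeping the dish level and the ball in its middle all the while. Finish while still holding the dish up there, steady; do not disturb the shoe, the pile of soles, the jar or the brush.

Things in the scene. Friction and masses are not known exactly. Their poses are not given: they have to be found in the camera images.
- station: Ball dispenser fixed to the bench. Blue base plate, 6 mm thick; origin on the bench under the middle of the dish's seat (black lugs, 14 mm high). Its +x points along the 44 mm wide chute, which comes down to the dish at 20 degrees: nose 69 mm out and 39 mm high, rear end 180 mm out and 115 mm high. A grey bridge, 58 mm wide and 102 mm high, spans the chute 115 mm out.
- gate (a joint): Sprung gate of the chute, a vertical slide: 0 = shut (down), 0.036 m = up at its stop. The spring pulls it down with 3 N when shut and 7.5 N at the stop, and shuts it again when let go. The ball passes only when the gate is raised by more than about 30 mm, and takes about a second to reach the dish.
- knob (a point): Middle of the red pull knob on top of the gate: an upright cylinder 26 mm in diameter and 26 mm high, 127 mm above the bench when shut, 115 mm from the station's origin along its +x. The knob's underside is 12 mm above the grey bridge. It rises and falls with the gate.
- dish: Loose blue round dish, 131 mm across, rim 30 mm high, with a basket handle; 0.25 to 0.42 kg. Origin at the centre of its underside (6 mm above the bench on its seat). +x points along the orange spout, y along the handle bar. Inside it slopes at 13 degrees down to the middle. It starts on the seat, spout away from the chute, towards the robot, within 10 degrees.
- dish_mid (a point): Lowest point of the dish's inner floor, on its axis, 8 mm above its underside. The ball's centre lies 15 mm above it when the ball is centred.
- dish_bar (a point): Middle of the handle's black grip, on the dish's axis 125 mm above its underside: a bar 14 mm thick (along the dish's x), 72 mm long (along its y), 16 mm high, to be pinched from above across its thickness. Thin steel legs lead from its ends down to the rim at the dish's +y and -y sides.
- spout_tip (a point): Tip of the orange spout, on the rim, 89 mm from the dish's axis along its +x, 26 mm above the underside.
- ball_center (a point): Centre of the loose brass ball, 30 mm in diameter, 0.11 kg. It starts in the chute behind the shut gate.
- shoe_mid (a point): Middle of the loose white shoe (270 long, 94 wide, 102 mm high), 50 mm above the bench. The shoe lies on the bench roughly 0.29 m to one side (left or right, differs each time) of the dish, its length roughly along the station's x. It is to be left where it is.
- soles: Loose pile of brown and tan shoe soles, about 265 x 93 x 44 mm, on the other side of the dish. Origin at the centre of its underside. To be left alone.
- jar: Small white jar with a yellow lid, 56 mm in diameter, 75 mm high, beside the chute. Origin at the centre of its underside. To be left alone.
- brush: Glue brush with wooden handle, 150 mm long, lying on the other side of the chute. To be left alone.
Mind the look-alikes: they are no part of the job. Several things have the shape of the dish; the one meant has the colours described above.

How it is judged:
On the way, in this order (a step that is already met when the one before it is completed fails the run):
1. the knob is pulled up to its stop (value of joint gate above 0.033 m), for 0.1 s.
2. the ball lies still in the middle of the dish, which still stands on its seat (distance between ball_center and dish_mid below 0.022 m and linear speed of ball below 0.03 m/s and distance between dish and station below 0.012 m), for 0.3 s.
3. the dish is lifted by the gripper, level, the ball in its middle (height (world z) of dish above 0.05 m and angle between dish's own z axis and vertical below 0.14 rad and distance between ball_center and dish_mid below 0.025 m and contact force between the fingers and dish above 1 N), for 0.1 s.
At the end, for the whole second after the job is handed in: The gripper alone holds the dish still, underside 65 to 200 mm above the bench, within 60 mm of straight above its seat, tilted under 0.10 rad; ball within about 15 mm of its middle; the spout's line passes within 60 mm of the middle of the shoe; the gate has shut again (x of shoe_mid in the frame of dish above 0.12 m and y of shoe_mid in the frame of dish between -0.06 and 0.06 m and height (world z) of dish between 0.065 and 0.2 m and horizontal distance between dish and station below 0.06 m and angle between dish's own z axis and vertical below 0.1 rad and distance between ball_center and dish_mid below 0.022 m and linear speed of dish below 0.03 m/s and angular speed of dish below 0.15 rad/s and contact force between the fingers and dish above 1 N and contact force between dish and station below 0.1 N and value of joint gate below 0.004 m); the arm keeps its last pose, push and grip.
It fails at once if the ball leaves the middle of the lifted dish (height (world z) of dish above 0.02 m and distance between ball_center and dish_mid above 0.035 m).
It fails at once if the dish is tipped (angle between dish's own z axis and vertical above 0.2 rad).
It fails at once if the shoe is disturbed (distance of shoe_mid from where it was at the start of the episode above 0.02 m).
It fails at once if the soles, jar or brush are disturbed (distance of any of soles, jar, brush from where it was at the start of the episode above 0.02 m).
It also fails if it takes over 53 s, if anything falls off the work surface, if the arm or the gripper's body presses on something with over 40 N, if the wrist force passes 120 N, or if a joint passes its speed limit or range.

## Working session

There is one attempt and no reset: what is moved stays moved. The work goes in short steps, Python scripts to look and compute and a shell command to move; the robot and the scene stay as the last step left them, time stands still between calls to the robot, and variables do not carry over. Pictures are saved under pics/ and viewed, at most 10 in all, crops included, and the job is handed in when it is done.

```bash
mkdir -p pics; cat > h.py <<'E'
import numpy as np, cv2
from station import r, vision, job
from scipy.spatial.transform import Rotation as R
def grab(name):
    m=vision.camera_model(name); img,d=vision.get_image(name); return img,d,m
def cloud(d,m):
    K=m["intrinsics"]; v,u=np.mgrid[0:480,0:640]
    c=np.stack([(u-K[0][2])/K[0][0]*d,(v-K[1][2])/K[1][1]*d,d],-1)
    return (c-np.array(m["t"]))@np.array(m["R"])   # R^T(c-t)
def save(img,n): cv2.imwrite("pics/"+n,cv2.cvtColor(img,cv2.COLOR_RGB2BGR))
def say():
    o=r.get_obs(); print({k:np.round(o[k],4).tolist() for k in("clock","qpos","tcp_pos","eef_rot","force","grip_width","finger_force")}); print(R.from_quat(o["eef_rot"]).as_matrix().round(3).tolist())
E
python3 - <<'E'
from h import *
for n in("top","scene"):
    img,d,m=grab(n); save(img,n+"0.png"); np.savez(n+"0.npz",img=img,d=d,P=cloud(d,m))
say()
E
```

```text
{'clock': 0.1, 'qpos': [-1.3076, 0.4808, 1.5968, 0.0, 1.0651, -0.0466], 'tcp_pos': [0.1981, -0.6189, 0.4041], 'eef_rot': [0.988, 0.1543, -0.0001, -0.0006], 'force': [-0.6742, -0.359, 0.3836], 'grip_width': 0.9968, 'finger_force': 0.0}
[[0.952, 0.305, -0.0], [0.305, -0.952, 0.001], [0.0, -0.001, -1.0]]
```

View pics/top0.png

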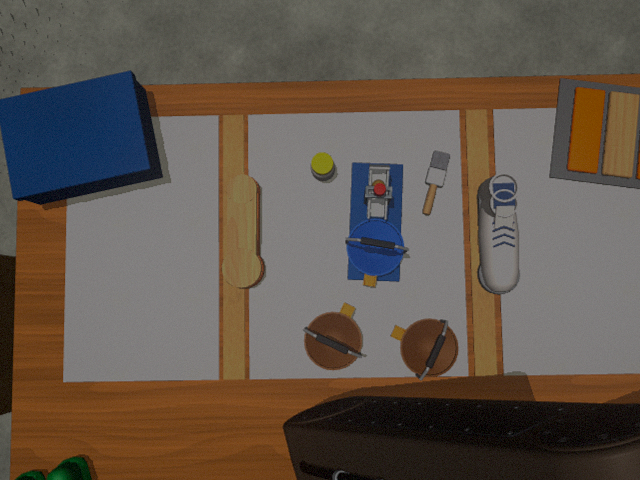

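View pics/scene0.png

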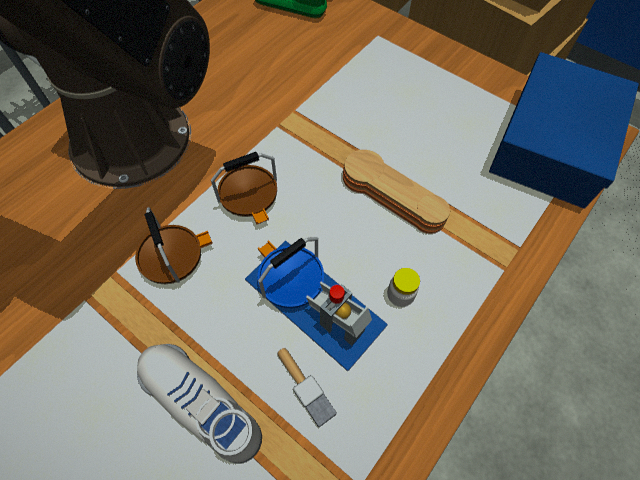

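The top view shows three dish shapes: blue at (376,247), brown at (333,341) and brown at (429,348). The blue one is meant: it is the right colour, stands on the blue plate, and has a black grip and an orange spout at (370,281). The red knob is at (379,188), the shoe at (499,235), the soles at (242,232), the jar at (322,165) and the brush at (436,182).

```bash
cat > meas.py <<'E'
from h import *
z=np.load("top0.npz"); img,d,P=z["img"],z["d"],z["P"]
hsv=cv2.cvtColor(img,cv2.COLOR_RGB2HSV).astype(int); H,S,V=hsv[...,0],hsv[...,1],hsv[...,2]
def roi(a,b,c,e):
    m=np.zeros(H.shape,bool); m[b:e,a:c]=True; return m&(d>0)
def rep(n,m): q=P[m]; print(n,m.sum(),"mean",q.mean(0).round(4),"min",q.min(0).round(3),"max",q.max(0).round(3)); return q
Z=P[...,2]
rep("bench",roi(270,200,340,290))
rep("knob",roi(365,175,395,200)&((H<8)|(H>172))&(S>150)&(Z>.11))
q=rep("bar",roi(340,225,412,262)&(V<70)&(S<120)&(Z>.11))
c=q[:,:2]-q[:,:2].mean(0); print("bar dir",np.linalg.svd(c,full_matrices=False)[2][0])
rep("spout",roi(355,272,385,290)&(H>8)&(H<28)&(S>150))
pl=roi(340,158,410,288)&(H>100)&(H<125)&(S>120)&(Z<.012)
q=rep("plate",pl); (cx,cy),wh,a=cv2.minAreaRect(q[:,:2].astype(np.float32)*1000); print(cx,cy,wh,a)
s=roi(470,165,530,300)&(Z>.03); q=rep("shoe",s); print(cv2.minAreaRect(q[:,:2].astype(np.float32)*1000))
rep("jar",roi(305,145,340,175)&(H>22)&(H<35)&(S>150))
rep("bridge",roi(355,165,400,220)&(S<60)&(abs(Z-.102)<.006))
rep("brush",roi(415,148,455,218)&(Z>.008))
rep("brown1",roi(295,300,370,372)&(Z>.01)); rep("brown2",roi(385,315,465,385)&(Z>.01))
big=cv2.resize(img[150:300,290:490],(800,600),interpolation=cv2.INTER_CUBIC); save(big,"crop0.png")
E
python3 meas.py
```

```text
bench 6279 mean [0.5572 0.1203 0.0006] min [ 0.452  0.038 -0.012] max [0.664 0.202 0.016]
knob 110 mean [ 0.6598 -0.0484  0.139 ] min [ 0.649 -0.06   0.125] max [ 0.673 -0.037  0.147]
bar 223 mean [ 0.5454 -0.0407  0.1382] min [ 0.534 -0.077  0.111] max [0.558 0.024 0.145]
bar dir [0.18976063 0.98183038]
spout 112 mean [ 0.4701 -0.0275  0.0331] min [ 0.457 -0.04   0.025] max [ 0.484 -0.015  0.045]
plate 2022 mean [ 0.6346 -0.0446  0.0056] min [ 0.47  -0.111 -0.004] max [0.747 0.021 0.012]
608.3234252929688 -45.4091796875 (117.81571197509766, 273.62701416015625) 86.66757202148438
shoe 4236 mean [ 0.5715 -0.3136  0.0719] min [ 0.438 -0.363  0.03 ] max [ 0.699 -0.275  0.11 ]
((568.551025390625, -319.5860595703125), (87.68144226074219, 260.1329650878906), 89.64586639404297)
jar 365 mean [0.7319 0.0741 0.0748] min [0.709 0.052 0.064] max [0.756 0.097 0.087]
bridge 200 mean [ 0.6685 -0.0477  0.1012] min [ 0.647 -0.076  0.096] max [ 0.72  -0.019  0.108]
brush 855 mean [ 0.7059 -0.1847  0.0175] min [ 0.615 -0.22   0.008] max [ 0.772 -0.14   0.03 ]
brown1 2731 mean [0.3403 0.0572 0.0343] min [ 0.272 -0.006  0.01 ] max [0.426 0.134 0.14 ]
brown2 2754 mean [ 0.3198 -0.1528  0.0353] min [ 0.254 -0.222  0.01 ] max [ 0.383 -0.073  0.143]
```

View pics/crop0.png

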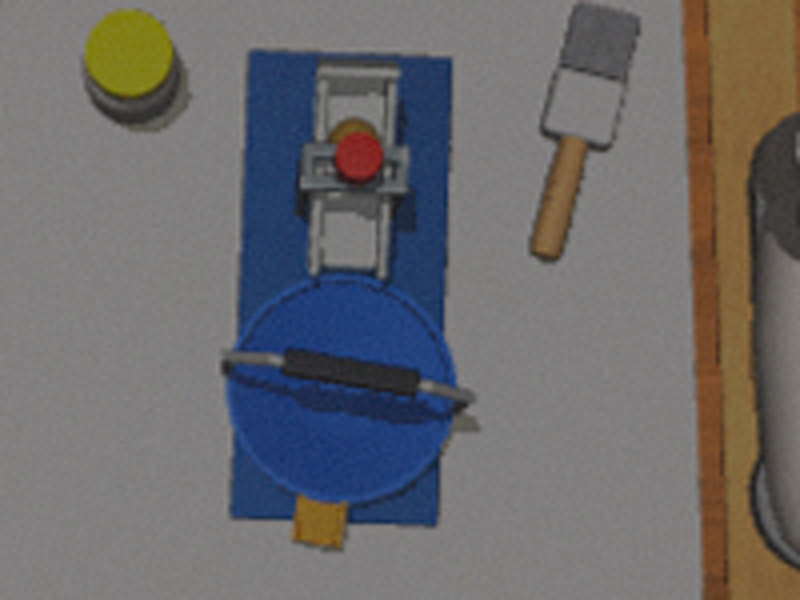

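The crop confirms the blue dish at crop (345,390), with its black grip at (351,368), its orange spout at (320,520) and the red knob at (358,156). The measured heights match: bench 0, knob top 0.139, bar top 0.14. The knob-to-bar distance is 115 mm, also as given. The shoe is on the right (-y). Next I go above the knob.

```bash
cat >> h.py <<'E'
def plan(xyz,yaw):
    "shift (mm, tool axes) and turn (deg) from the present pose to grasp point xyz, tool down, tool-y at world angle yaw (deg)"
    o=r.get_obs(); A=R.from_quat(o["eef_rot"]).as_matrix(); a=np.radians(yaw)
    y=np.array([np.cos(a),np.sin(a),0]); zz=np.array([0,0,-1.]); B=np.stack([np.cross(y,zz),y,zz],1)
    t=np.array(xyz)+[0,0,.155]
    print("dp",(A.T@(t-o["tcp_pos"])*1000).round(1).tolist(),"ang",R.from_matrix(A.T@B).as_rotvec(degrees=True).round(2).tolist())
E
python3 -c "
from h import *
plan([.6598,-.0484,.25],-10.5)"
```

```text
dp [613.6, -402.6, -0.4] ang [-0.06, -0.04, -61.75]
```

```bash
python3 -m pendant '[{"dp":[614,-403,0],"angular":[0,0,-61.7],"hand":55},{"dp":[614,-403,0],"angular":[0,0,-61.7],"hand":55},{"dp":[614,-403,0],"angular":[0,0,-61.7],"hand":55},{"dp":[614,-403,0],"angular":[0,0,-61.7],"hand":55},{"dp":[614,-403,0],"angular":[0,0,-61.7],"hand":55},{"dp":[614,-403,0],"angular":[0,0,-61.7],"hand":55},{"dp":[614,-403,0],"angular":[0,0,-61.7],"hand":55},{"dp":[614,-403,0],"angular":[0,0,-61.7],"hand":55},{"dp":[614,-403,0],"angular":[0,0,-61.7],"hand":55},{"dp":[614,-403,0],"angular":[0,0,-61.7],"hand":55}]' 40; python3 -c "
from h import *
say();plan([.6598,-.0484,.25],-10.5)"
```

```text
clock: 0.93
tcp_pos: [0.461, -0.2932, 0.4046]
eef_rot: [0.767, 0.641, -0.0, -0.0]
force: [1.1, -1.0, 0.4]
grip_width: 0.644
finger_force: 0.0
{'clock': 0.9333, 'qpos': [-0.622, 0.3361, 1.8351, -0.0, 0.9706, -0.4435], 'tcp_pos': [0.461, -0.2932, 0.4046], 'eef_rot': [0.7673, 0.6413, -0.0, -0.0001], 'force': [1.1435, -0.9632, 0.4227], 'grip_width': 0.6443, 'finger_force': 0.0}
[[0.178, 0.984, -0.0], [0.984, -0.178, 0.0], [0.0, -0.0, -1.0]]
dp [276.2, 152.1, -0.4] ang [-0.01, -0.0, 0.28]
```

```bash
python3 -m pendant '[{"dp":[276,152,0],"angular":[0,0,0],"hand":55},{"dp":[276,152,0],"angular":[0,0,0],"hand":55},{"dp":[276,152,0],"angular":[0,0,0],"hand":55},{"dp":[276,152,0],"angular":[0,0,0],"hand":55},{"dp":[276,152,0],"angular":[0,0,0],"hand":55},{"dp":[276,152,0],"angular":[0,0,0],"hand":55},{"dp":[276,152,0],"angular":[0,0,0],"hand":55},{"dp":[276,152,0],"angular":[0,0,0],"hand":55},{"dp":[276,152,0],"angular":[0,0,0],"hand":55},{"dp":[276,152,0],"angular":[0,0,0],"hand":55}]'; python3 -c "
from h import *
img,d,m=grab('wrist'); save(img,'w1.png'); P=cloud(d,m)
say();
hsv=cv2.cvtColor(img,cv2.COLOR_RGB2HSV).astype(int)
k=((hsv[...,0]<8)|(hsv[...,0]>172))&(hsv[...,1]>150)&(P[...,2]>.125)&(P[...,2]<.15)
q=P[k];print(k.sum(),np.argwhere(k).mean(0),q.mean(0),q.min(0),q.max(0))
plan([.6598,-.0484,.131],-10.5)"
```

```text
clock: 1.77
tcp_pos: [0.6606, -0.0503, 0.4039]
eef_rot: [0.768, 0.64, -0.0, -0.0]
force: [-0.1, -0.4, -1.0]
grip_width: 0.643
finger_force: 0.0
{'clock': 1.8167, 'qpos': [-0.1233, 0.4981, 1.5668, -0.0002, 1.078, 0.0599], 'tcp_pos': [0.66, -0.0513, 0.4041], 'eef_rot': [0.7688, 0.6395, -0.0005, -0.0004], 'force': [-0.1622, -0.73, -0.1994], 'grip_width': 0.6457, 'finger_force': 0.0}
[[0.182, 0.983, -0.001], [0.983, -0.182, -0.0], [-0.0, -0.001, -1.0]]
981 [233.23751274 311.11518858] [ 0.66137764 -0.04734264  0.13824671] [ 0.54222409 -0.06312088  0.12500678] [ 0.67385152 -0.03604459  0.14157553]
dp [2.8, -0.6, 118.1] ang [-0.07, 0.02, 0.01]
```

View pics/w1.png

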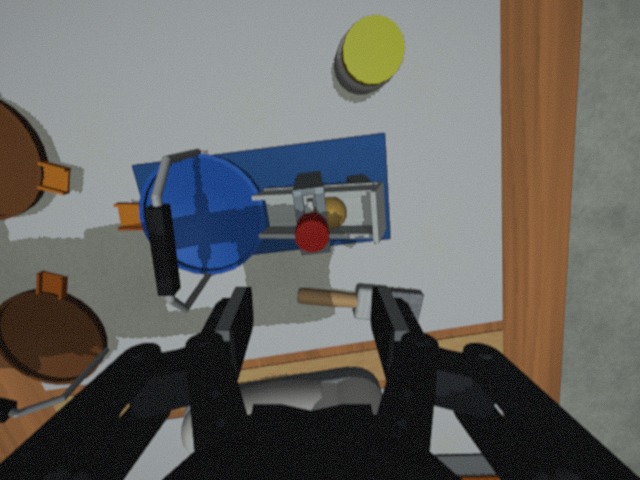

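The wrist view shows the knob at (312,233) and the ball behind it at (335,210), with the fingers clear of everything. The wrist puts the knob at (0.661,-0.047), which agrees with the top view. I'm descending.

```bash
python3 -m pendant '[{"dp":[3,1,35],"angular":[0,0,0],"hand":55},{"dp":[3,1,65],"angular":[0,0,0],"hand":55},{"dp":[3,1,90],"angular":[0,0,0],"hand":55},{"dp":[3,1,108],"angular":[0,0,0],"hand":55},{"dp":[3,1,118],"angular":[0,0,0],"hand":55},{"dp":[3,1,118],"angular":[0,0,0],"hand":55},{"dp":[3,1,118],"angular":[0,0,0],"hand":55},{"dp":[3,1,118],"angular":[0,0,0],"hand":55}]' 60; python3 -m pendant '[{"dp":[0,0,0],"angular":[0,0,0],"hand":10},{"dp":[0,0,0],"angular":[0,0,0],"hand":10},{"dp":[0,0,0],"angular":[0,0,0],"hand":10},{"dp":[0,0,0],"angular":[0,0,0],"hand":10},{"dp":[0,0,0],"angular":[0,0,0],"hand":10},{"dp":[0,0,0],"angular":[0,0,0],"hand":10},{"dp":[0,0,0],"angular":[0,0,0],"hand":10},{"dp":[0,0,0],"angular":[0,0,0],"hand":10}]' 60
```

```text
clock: 2.48
tcp_pos: [0.6621, -0.0494, 0.2881]
eef_rot: [0.769, 0.639, 0.001, 0.001]
force: [0.1, 0.1, 0.7]
grip_width: 0.641
finger_force: 0.0
clock: 3.15
tcp_pos: [0.6611, -0.0487, 0.2881]
eef_rot: [0.769, 0.639, -0.0, -0.0]
force: [-10.5, 1.3, 15.9]
grip_width: 0.285
finger_force: 58.1
```

```bash
python3 -m pendant '[{"dp":[0,0,-5],"angular":[0,0,0],"hand":10},{"dp":[0,0,-10],"angular":[0,0,0],"hand":10},{"dp":[0,0,-16],"angular":[0,0,0],"hand":10},{"dp":[0,0,-22],"angular":[0,0,0],"hand":10},{"dp":[0,0,-28],"angular":[0,0,0],"hand":10},{"dp":[0,0,-33],"angular":[0,0,0],"hand":10},{"dp":[0,0,-36],"angular":[0,0,0],"hand":10},{"dp":[0,0,-37],"angular":[0,0,0],"hand":10},{"dp":[0,0,-37],"angular":[0,0,0],"hand":10},{"dp":[0,0,-37],"angular":[0,0,0],"hand":10}]'; python3 -c "
from h import *
for i in range(6):
  img,d,m=grab('scene')
save(img,'s1.png');say()"
```

```text
clock: 3.98
tcp_pos: [0.6611, -0.0487, 0.3236]
eef_rot: [0.769, 0.639, -0.001, -0.001]
force: [-6.0, 0.9, -8.0]
grip_width: 0.278
finger_force: 59.3
{'clock': 4.2833, 'qpos': [-0.1192, 0.5812, 1.6384, 0.0001, 0.924, 0.0648], 'tcp_pos': [0.6611, -0.0487, 0.3234], 'eef_rot': [0.7691, 0.6391, -0.0007, -0.0008], 'force': [-4.861, 0.8849, -7.3245], 'grip_width': 0.2809, 'finger_force': 59.245}
[[0.183, 0.983, -0.002], [0.983, -0.183, 0.0], [-0.0, -0.002, -1.0]]
```

View pics/s1.png

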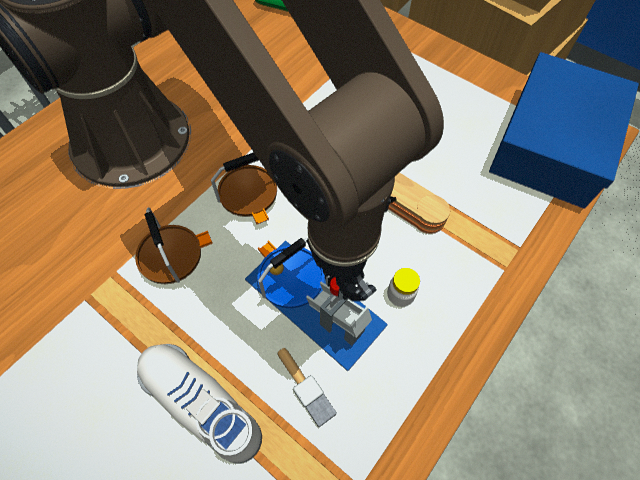

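The ball has left the chute and lies in the dish at (277,268), and the knob has risen about 35.5 mm. I'm pulling slightly more to make sure it reaches the stop.

```bash
python3 -m pendant '[{"dp":[0,0,-3],"angular":[0,0,0],"hand":10},{"dp":[0,0,-3],"angular":[0,0,0],"hand":10},{"dp":[0,0,-3],"angular":[0,0,0],"hand":10}]'
```

```text
clock: 4.53
tcp_pos: [0.6612, -0.0488, 0.3254]
eef_rot: [0.769, 0.639, -0.001, -0.001]
force: [-0.6, -0.3, -24.7]
grip_width: 0.28
finger_force: 65.1
```

The pull force of 24.7 N shows it is on the stop. I lower the knob, release it and back off upward.

```bash
python3 -m pendant '[{"dp":[0,0,8],"angular":[0,0,0],"hand":10},{"dp":[0,0,16],"angular":[0,0,0],"hand":10},{"dp":[0,0,24],"angular":[0,0,0],"hand":10},{"dp":[0,0,32],"angular":[0,0,0],"hand":10},{"dp":[0,0,38],"angular":[0,0,0],"hand":10},{"dp":[0,0,38],"angular":[0,0,0],"hand":10},{"dp":[0,0,38],"angular":[0,0,0],"hand":50},{"dp":[0,0,38],"angular":[0,0,0],"hand":50},{"dp":[0,0,38],"angular":[0,0,0],"hand":50},{"dp":[0,0,38],"angular":[0,0,0],"hand":50}]'
python3 -m pendant '[{"dp":[0,0,0],"angular":[0,0,0],"hand":50},{"dp":[0,0,-30],"angular":[0,0,0],"hand":50},{"dp":[0,0,-60],"angular":[0,0,0],"hand":50},{"dp":[0,0,-95],"angular":[0,0,0],"hand":50},{"dp":[0,0,-115],"angular":[0,0,0],"hand":50},{"dp":[0,0,-115],"angular":[0,0,0],"hand":50},{"dp":[0,0,-115],"angular":[0,0,0],"hand":50}]'
python3 - <<'E'
from h import *
say(); img,d,m=grab('wrist'); save(img,'w2.png'); P=cloud(d,m); np.savez('w2.npz',img=img,d=d,P=P)
hsv=cv2.cvtColor(img,cv2.COLOR_RGB2HSV).astype(int); H,S,V=hsv[...,0],hsv[...,1],hsv[...,2]
print("knob",P[((H<8)|(H>172))&(S>150)&(P[...,2]>.12)&(P[...,2]<.2)&(P[...,0]>.63)].mean(0))
b=(V<70)&(P[...,2]>.12)&(P[...,2]<.155)&(np.hypot(P[...,0]-.545,P[...,1]+.041)<.05)
q=P[b]; print("bar",len(q),np.median(q,0),q.min(0),q.max(0)); print(cv2.minAreaRect((q[:,:2]*1000).astype(np.float32)))
E
```

```text
clock: 5.37
tcp_pos: [0.6623, -0.0489, 0.2894]
eef_rot: [0.769, 0.639, 0.001, 0.001]
force: [-0.0, 0.6, -0.3]
grip_width: 0.586
finger_force: 0.0
clock: 5.95
tcp_pos: [0.662, -0.0489, 0.4052]
eef_rot: [0.769, 0.639, 0.001, 0.001]
force: [-0.2, -0.0, -1.2]
grip_width: 0.589
finger_force: 0.0
{'clock': 5.95, 'qpos': [-0.1193, 0.4985, 1.563, 0.0, 1.0771, 0.0648], 'tcp_pos': [0.662, -0.0489, 0.4052], 'eef_rot': [0.7691, 0.6391, 0.001, 0.001], 'force': [-0.1919, -0.0006, -1.1731], 'grip_width': 0.5885, 'finger_force': 0.0}
[[0.183, 0.983, 0.003], [0.983, -0.183, -0.0], [0.0, 0.003, -1.0]]
knob [ 0.66179849 -0.04696026  0.13785207]
bar 2198 [ 0.54940611 -0.03945719  0.13771687] [ 0.5343437  -0.09038652  0.12340021] [ 0.56028754 -0.00646957  0.14000488]
((545.6948852539062, -48.30644226074219), (84.47356414794922, 14.797046661376953), 79.03022003173828)
```

View pics/w2.png

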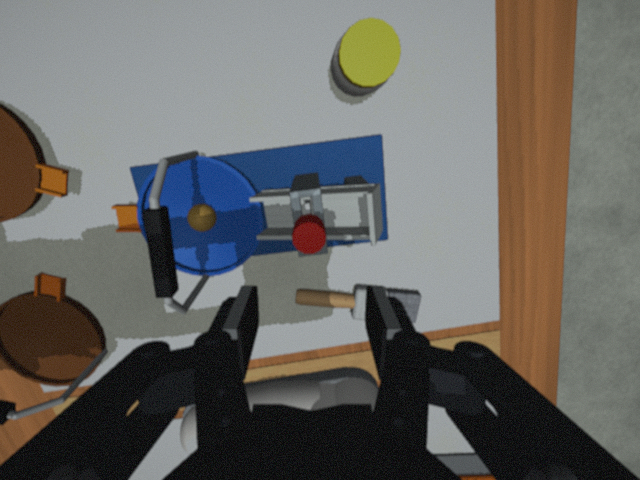

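The ball rests at (202,217) in the middle of the dish, and the knob at (309,235) is back down and shut (z 0.138). The bar lies at (160,252). Its centre is about (0.5465,-0.042), 79° along its length, top at 0.139, as it should be.

```bash
python3 -c "
from h import *
plan([.5464,-.0418,.130],-11)"
```

```text
dp [-14.2, -114.6, 118.6] ang [0.03, -0.0, 0.45]
```

```bash
python3 -m pendant '[{"dp":[-4,-30,0],"angular":[0,0,0.5],"hand":50},{"dp":[-8,-65,0],"angular":[0,0,0.5],"hand":50},{"dp":[-12,-95,0],"angular":[0,0,0.5],"hand":50},{"dp":[-14,-115,0],"angular":[0,0,0.5],"hand":50},{"dp":[-14,-115,0],"angular":[0,0,0.5],"hand":50},{"dp":[-14,-115,0],"angular":[0,0,0.5],"hand":50},{"dp":[-14,-115,0],"angular":[0,0,0.5],"hand":50}]'; python3 -c "
from h import *
img,d,m=grab('wrist'); save(img,'w3.png'); P=cloud(d,m)
V=img.max(-1)
hsv=cv2.cvtColor(img,cv2.COLOR_RGB2HSV).astype(int); H,S=hsv[...,0],hsv[...,1]
b=(V<70)&(P[...,2]>.128)&(P[...,2]<.15)&(np.hypot(P[...,0]-.5464,P[...,1]+.042)<.045)
q=P[b];print('bar',len(q),q.mean(0),q.min(0),q.max(0),cv2.minAreaRect((q[:,:2]*1000).astype(np.float32)))
c=(H>10)&(H<30)&(S>100)&(P[...,2]>.02)&(P[...,2]<.07)&(np.hypot(P[...,0]-.5464,P[...,1]+.042)<.05)
q=P[c];print('ball',len(q),q.mean(0),q.max(0))
plan([.5464,-.0418,.130],-11)"
```

```text
clock: 6.58
tcp_pos: [0.5467, -0.0416, 0.4032]
eef_rot: [0.772, 0.636, -0.0, -0.0]
force: [-0.6, 0.0, -0.1]
grip_width: 0.583
finger_force: 0.0
bar 1694 [ 0.54693602 -0.03995767  0.13813941] [ 0.53396806 -0.07785439  0.12837698] [ 0.55939274 -0.00614179  0.14027196] ((546.3970336914062, -42.40928649902344), (71.9541244506836, 13.73391342163086), 78.64219665527344)
ball 76 [ 0.54854843 -0.04167626  0.03739338] [ 0.55985224 -0.03242617  0.04092857]
dp [-0.3, -0.5, 118.2] ang [0.0, -0.0, -0.05]
```

View pics/w3.png

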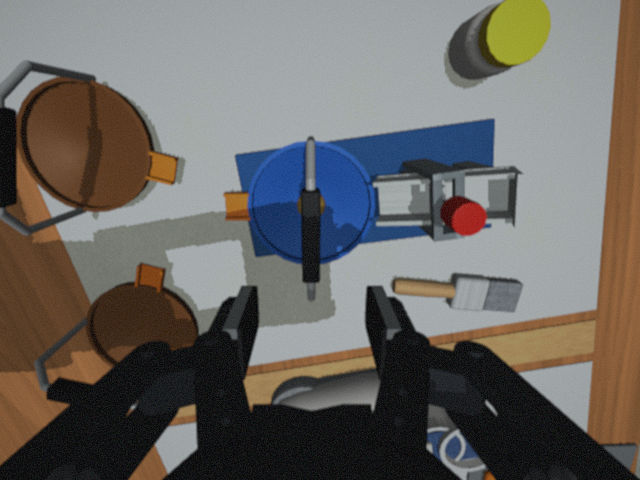

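The bar runs from (311,190) to (311,282) and is centred between the fingers, measuring 72 x 14 mm as it must. The ball is underneath it at (312,203). I descend and grip.

```bash
python3 -m pendant '[{"dp":[0,0,35],"angular":[0,0,0],"hand":50},{"dp":[0,0,65],"angular":[0,0,0],"hand":50},{"dp":[0,0,90],"angular":[0,0,0],"hand":50},{"dp":[0,0,108],"angular":[0,0,0],"hand":50},{"dp":[0,0,118],"angular":[0,0,0],"hand":50},{"dp":[0,0,118],"angular":[0,0,0],"hand":50},{"dp":[0,0,118],"angular":[0,0,0],"hand":50},{"dp":[0,0,118],"angular":[0,0,0],"hand":50}]' 60; python3 -m pendant '[{"dp":[0,0,0],"angular":[0,0,0],"hand":30},{"dp":[0,0,0],"angular":[0,0,0],"hand":24},{"dp":[0,0,0],"angular":[0,0,0],"hand":19},{"dp":[0,0,0],"angular":[0,0,0],"hand":15},{"dp":[0,0,0],"angular":[0,0,0],"hand":12},{"dp":[0,0,0],"angular":[0,0,0],"hand":8},{"dp":[0,0,0],"angular":[0,0,0],"hand":3},{"dp":[0,0,0],"angular":[0,0,0],"hand":3},{"dp":[0,0,0],"angular":[0,0,0],"hand":3},{"dp":[0,0,0],"angular":[0,0,0],"hand":3}]' 60
```

```text
clock: 7.3
tcp_pos: [0.5469, -0.0416, 0.2866]
eef_rot: [0.772, 0.636, 0.0, 0.001]
force: [0.3, 0.4, 0.1]
grip_width: 0.582
finger_force: 0.0
clock: 8.13
tcp_pos: [0.546, -0.0415, 0.2863]
eef_rot: [0.772, 0.636, 0.0, 0.0]
force: [-3.6, 0.4, 9.5]
grip_width: 0.154
finger_force: 58.4
```

```bash
python3 -m pendant '[{"dp":[0,0,-1],"angular":[0,0,0],"hand":3},{"dp":[0,0,-2],"angular":[0,0,0],"hand":3},{"dp":[0,0,-4],"angular":[0,0,0],"hand":3},{"dp":[0,0,-7],"angular":[0,0,0],"hand":3},{"dp":[0,0,-11],"angular":[0,0,0],"hand":3},{"dp":[0,0,-15],"angular":[0,0,0],"hand":3},{"dp":[0,0,-19],"angular":[0,0,0],"hand":3},{"dp":[0,0,-23],"angular":[0,0,0],"hand":3},{"dp":[0,0,-26],"angular":[0,0,0],"hand":3},{"dp":[0,0,-28],"angular":[0,0,0],"hand":3}]'; python3 -m pendant '[{"dp":[0,0,-2],"angular":[0,0,0],"hand":3},{"dp":[0,0,-6],"angular":[0,0,0],"hand":3},{"dp":[0,0,-12],"angular":[0,0,0],"hand":3},{"dp":[0,0,-20],"angular":[0,0,0],"hand":3},{"dp":[0,0,-30],"angular":[0,0,0],"hand":3},{"dp":[0,0,-41],"angular":[0,0,0],"hand":3},{"dp":[0,0,-52],"angular":[0,0,0],"hand":3},{"dp":[0,0,-62],"angular":[0,0,0],"hand":3},{"dp":[0,0,-69],"angular":[0,0,0],"hand":3},{"dp":[0,0,-72],"angular":[0,0,0],"hand":3}]'; python3 -c "
from h import *
img,d,m=grab('scene'); save(img[150:400,150:483],'s2.png');say()"
```

```text
clock: 8.97
tcp_pos: [0.5457, -0.0415, 0.3139]
eef_rot: [0.772, 0.636, -0.0, -0.0]
force: [-2.1, 0.3, -6.4]
grip_width: 0.154
finger_force: 58.4
clock: 9.8
tcp_pos: [0.5464, -0.0416, 0.3874]
eef_rot: [0.772, 0.636, 0.001, 0.001]
force: [-0.2, 0.2, -3.3]
grip_width: 0.152
finger_force: 59.0
{'clock': 9.85, 'qpos': [-0.1312, 0.3575, 1.8518, 0.0, 0.9303, 0.0615], 'tcp_pos': [0.5464, -0.0416, 0.3872], 'eef_rot': [0.7719, 0.6358, 0.0007, 0.0007], 'force': [-0.0852, -0.8306, -3.8678], 'grip_width': 0.1537, 'finger_force': 59.0292}
[[0.192, 0.981, 0.002], [0.981, -0.192, -0.0], [0.0, 0.002, -1.0]]
```

View pics/s2.png

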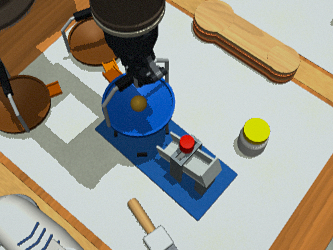

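The dish is lifted and level, with the ball in its middle at crop (139,103) and the gate shut. Next is the quarter turn of about 105° toward the shoe (tool z negative), with the spout swinging past the robot side, clear of the knob.

```bash
python3 -m pendant '[{"dp":[0,0,0],"angular":[0,0,-0.5],"hand":3},{"dp":[0,0,0],"angular":[0,0,-1.5],"hand":3},{"dp":[0,0,0],"angular":[0,0,-3.5],"hand":3},{"dp":[0,0,0],"angular":[0,0,-6],"hand":3},{"dp":[0,0,0],"angular":[0,0,-9],"hand":3},{"dp":[0,0,0],"angular":[0,0,-12],"hand":3},{"dp":[0,0,0],"angular":[0,0,-15.5],"hand":3},{"dp":[0,0,0],"angular":[0,0,-19],"hand":3},{"dp":[0,0,0],"angular":[0,0,-22.5],"hand":3},{"dp":[0,0,0],"angular":[0,0,-26],"hand":3}]'; python3 -m pendant '[{"dp":[0,0,0],"angular":[0,0,-3.5],"hand":3},{"dp":[0,0,0],"angular":[0,0,-7],"hand":3},{"dp":[0,0,0],"angular":[0,0,-10.5],"hand":3},{"dp":[0,0,0],"angular":[0,0,-14],"hand":3},{"dp":[0,0,0],"angular":[0,0,-17.5],"hand":3},{"dp":[0,0,0],"angular":[0,0,-21],"hand":3},{"dp":[0,0,0],"angular":[0,0,-24.5],"hand":3},{"dp":[0,0,0],"angular":[0,0,-28],"hand":3},{"dp":[0,0,0],"angular":[0,0,-31.5],"hand":3},{"dp":[0,0,0],"angular":[0,0,-35],"hand":3}]'; python3 -c "
from h import *
say();plan([.5464,-.0416,.232],94.5)"
```

```text
clock: 10.68
tcp_pos: [0.5459, -0.0415, 0.3849]
eef_rot: [0.607, 0.794, -0.0, -0.001]
force: [-0.2, 0.2, -3.6]
grip_width: 0.154
finger_force: 59.0
clock: 11.52
tcp_pos: [0.5459, -0.0415, 0.3849]
eef_rot: [0.34, 0.94, -0.0, -0.001]
force: [0.1, -0.2, -4.0]
grip_width: 0.154
finger_force: 59.0
{'clock': 11.5167, 'qpos': [-0.1312, 0.3604, 1.8538, 0.0, 0.9287, -1.0072], 'tcp_pos': [0.5459, -0.0415, 0.3849], 'eef_rot': [0.3405, 0.9403, -0.0001, -0.0007], 'force': [0.1447, -0.1981, -4.0081], 'grip_width': 0.1542, 'finger_force': 59.0082}
[[-0.768, 0.64, -0.001], [0.64, 0.768, 0.0], [0.001, -0.001, -1.0]]
dp [-0.4, 0.2, -2.1] ang [-0.01, -0.08, -44.31]
```

```bash
python3 -m pendant '[{"dp":[0,0,0],"angular":[0,0,-3.5],"hand":3},{"dp":[0,0,0],"angular":[0,0,-7],"hand":3},{"dp":[0,0,0],"angular":[0,0,-10.5],"hand":3},{"dp":[0,0,0],"angular":[0,0,-14],"hand":3},{"dp":[0,0,0],"angular":[0,0,-17.5],"hand":3},{"dp":[0,0,0],"angular":[0,0,-21],"hand":3},{"dp":[0,0,0],"angular":[0,0,-24.5],"hand":3},{"dp":[0,0,0],"angular":[0,0,-28],"hand":3},{"dp":[0,0,0],"angular":[0,0,-31],"hand":3},{"dp":[0,0,0],"angular":[0,0,-34],"hand":3}]'; python3 -m pendant '[{"dp":[0,0,0],"angular":[0,0,-3],"hand":3},{"dp":[0,0,0],"angular":[0,0,-5.5],"hand":3},{"dp":[0,0,0],"angular":[0,0,-7.5],"hand":3},{"dp":[0,0,0],"angular":[0,0,-9],"hand":3},{"dp":[0,0,0],"angular":[0,0,-9.8],"hand":3},{"dp":[0,0,0],"angular":[0,0,-10.2],"hand":3},{"dp":[0,0,0],"angular":[0,0,-10.2],"hand":3},{"dp":[0,0,0],"angular":[0,0,-10.2],"hand":3},{"dp":[0,0,0],"angular":[0,0,-10.2],"hand":3},{"dp":[0,0,0],"angular":[0,0,-10.2],"hand":3}]'; python3 - <<'E'
from h import *
img,d,m=grab('top'); P=cloud(d,m)
hsv=cv2.cvtColor(img,cv2.COLOR_RGB2HSV).astype(int); H,S=hsv[...,0],hsv[...,1]; Z=P[...,2]
sh=(d>0)&(Z>.03)&(Z<.115)&(P[...,1]<-.26)&(P[...,1]>-.38)&(P[...,0]>.42)&(P[...,0]<.72)
c=cv2.minAreaRect((P[sh][:,:2]*1000).astype(np.float32)); print('shoe',c)
sp=(H>8)&(H<28)&(S>150)&(Z>.10)&(Z<.16)&(np.hypot(P[...,0]-.546,P[...,1]+.042)<.11); print('spout',sp.sum(),P[sp].mean(0) if sp.any() else None)
o=r.get_obs(); a=np.array(o['tcp_pos'][:2]); y=R.from_quat(o['eef_rot']).as_matrix()[:2,1]; v=np.array(c[0])/1000-a
print('line miss by tool axis',np.cross(-y,v),'along',-y@v)
img,d,m=grab('scene'); save(img[100:430,100:540],'s3.png'); say()
E
```

```text
clock: 12.35
tcp_pos: [0.5459, -0.0415, 0.3849]
eef_rot: [0.051, 0.999, 0.0, -0.001]
force: [0.3, 0.2, -4.2]
grip_width: 0.154
finger_force: 59.0
clock: 13.18
tcp_pos: [0.5461, -0.0415, 0.3857]
eef_rot: [-0.036, 0.999, 0.0, -0.0]
force: [0.8, -0.3, -4.2]
grip_width: 0.15
finger_force: 59.0
shoe ((569.8228149414062, -319.27813720703125), (87.07484436035156, 258.1747741699219), 88.79765319824219)
spout 0 None
line miss by tool axis 0.0035993341000044796 along 0.27873105006908955
{'clock': 13.2833, 'qpos': [-0.1313, 0.3594, 1.8532, -0.0, 0.9291, -1.7744], 'tcp_pos': [0.5461, -0.0415, 0.3857], 'eef_rot': [-0.0361, 0.9993, -0.0, -0.0], 'force': [-0.3004, 0.0356, -2.8448], 'grip_width': 0.1525, 'finger_force': 59.0091}
[[-0.997, -0.072, -0.0], [-0.072, 0.997, -0.0], [0.0, -0.0, -1.0]]<stdin>:8: DeprecationWarning: Arrays of 2-dimensional vectors are deprecated. Use arrays of 3-dimensional vectors instead. (deprecated in NumPy 2.0)
```

View pics/s3.png

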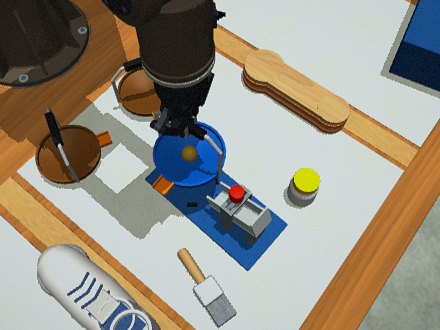

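The spout at crop (163,186) points at the middle of the shoe, near (95,285), missing by about 4 mm. The ball is in the middle of the dish at (189,153), the gate is shut, the arm is steady and nothing else has moved. I'm handing in.

```bash
python3 -c "
from h import *
print(job.finish_job())"
```

```text
the job is handed in; nothing more can be done
None
```

I handed the job in with the ball in the middle of the dish, held level about 10 cm above its seat and its spout aimed within about 4 mm of the shoe's middle; the gate was shut, the other objects looked undisturbed, and the hand-in returned no verdict.

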